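Wedge the bleed-key carrier into its dock

TASK

Put the orange bleed-key carrier away in its dock: set its dovetail foot down flat in the wide end of the tapered way, narrow end leading, then slide it along towards the narrow end until it wedges tight between the rails, and let go. Leave the blue bit carrier alone.

Things in the scene. Friction and masses are not known exactly. Their poses are not given: they have to be found in the camera images.
- key_carrier_grip (a point): ORANGE carrier, 70 tall, two brass keys (tops at 40) 23 ahead of and behind its fin. Point: in the fin, 50 above the underside; grip here, closing along y. x points to the foot's NARROW (leading) end, z up. Fin 30 (x) by 14 (y), top at 70. Foot 60 long, 13 high, 51 wide at the rear, 29 in front, flanks tapered 10 deg. Keep fingertips 30 or more above its underside to clear the rails. All mm.
- bit_carrier_grip (a point): BLUE bit carrier, loose, same shape and size, with four thin steel bits instead of brass keys: leave it alone. Point in its fin, 50 mm above its underside.
- mouth (a point): Wide end of the dock's way, where the foot is set down: centre-line point on the way's floor, 6 mm above the table; the grip point then lies 50 mm above it. x points along the way to its NARROW end, z up. Fixed dock: dark plate 150 x 116 mm, two waxed aluminium rails converging along x, tops 23 mm above the table, leaning in over the way; set down here the foot has about 6 mm each side.
- home (a point): Centre-line point on the way's floor, 75 mm along x from the wide-end point, same height and axes: wedged tight, the carrier's grip point lies 50 mm above it (a few mm either way along x). Only the rails stop the foot; there is no end wall. Pushed along x with 10 to 20 N it wedges and stays by friction. If held off centre it binds on one rail a little early.

How it is judged (in metres and radians):
On the way, in this order (a step that is already met when the one before it is completed fails the run):
1. the orange carrier stands flat on the floor of the way in its wide end, narrow end leading (x of key_carrier_grip in the frame of mouth between -0.035 and 0.045 m and y of key_carrier_grip in the frame of mouth between -0.015 and 0.015 m and z of key_carrier_grip in the frame of mouth below 0.056 m and angle between key_carrier_grip's own z axis and vertical below 0.18 rad and angle between the x axis of key_carrier_grip and the x axis of mouth, either way round below 0.3 rad), for 0.05 s.
2. the foot is pressed home against the rails with over 5 N (contact force between key_carrier and dock above 5 N and x of key_carrier_grip in the frame of home between -0.01 and 0.012 m and y of key_carrier_grip in the frame of home between -0.01 and 0.01 m), for 0.03 s.
At the end, for the whole second after the job is handed in: The orange carrier is at rest, wedged in the way: grip point 10 mm short to 12 mm past home along the way, within 10 mm across and 5 mm in height, within 7 degrees of upright and 10 degrees of the way's line (x of key_carrier_grip in the frame of home between -0.01 and 0.012 m and y of key_carrier_grip in the frame of home between -0.01 and 0.01 m and z of key_carrier_grip in the frame of home between 0.045 and 0.055 m and angle between key_carrier_grip's own z axis and vertical below 0.12 rad and angle between the x axis of key_carrier_grip and the x axis of home, either way round below 0.17 rad and linear speed of key_carrier below 0.02 m/s); the robot touches nothing.
It fails at once if the blue bit carrier was moved more than 20 mm (distance of bit_carrier_grip from where it was at the start of the episode above 0.02 m).
It also fails if it takes over 38 s, if anything falls off the work surface, if the arm or the gripper's body presses on something with over 40 N, if the wrist force passes 120 N, or if a joint passes its speed limit or range.

ROBOT

A 6-joint arm with a two-finger parallel gripper is mounted at the origin on the work surface. World frame = base frame: x ahead of the robot, y to its left, z up, the work surface at z = 0. Lengths are in m, angles in degrees, forces in N, time in s.
With the tool pointing down it reaches from about 0.35 to 0.875 m from the base axis. Payload 4.2 kg.
Tool frame: the origin (TCP) lies between the finger pads; the fingertips stand 11 mm ahead of it and the grasp point (between the pads) lies 8 mm behind it; z points along the fingers, y is the direction in which the jaws open and shut (so a half turn about z gives the same grasp; the last joint's range is limited). The gripper opens to 87 mm and grips with 3 to 60 N. Pads are 19 mm wide; open, the fingers measure 117 mm over their backs; the gripper's body (75 mm by 190 mm) begins 51 mm behind the grasp point.
Start: joints at [87.812, 22.042, 0.453, 0, -68.411, -14.817], TCP at [0.183, 0.598, 0.194] pointing down, gripper open.
Joint ranges: [-179.83, 179.83], [-69.29, 118.12], [-61.27, 80.66], [-181.25, 117.63], [-171.15, -9.14], [-177.46, 177.46]. Speed limits (degrees/s): [159.86, 159.86, 180, 180, 180, 180].

INTERFACE

Orientations are given as a 3x3 rotation matrix whose columns are the frame's x, y, z axes.
In Python, from station import sense, capture, get_calibration, finish_job, search_frame, cut_out gives the robot as it stands.
- The arm moves only by the tool arm_command, never from a script. Its argument "rows" is a list of rows, each an object with "fingers": the opening in per cent of the stroke, from 0 (shut) to 100 (fully open); "travel": the shift along the tool's x, y, z in cm, a list of three; "roll": the turn about the tool's z in degrees. A call has 1 to 10 rows; each row is the pose to reach, as a shift and turn from the pose commanded when the call began, along the tool's axes at that moment; what a row does not reach only later rows make up. A row lasts 1/10 s, in which the tool goes at most 50 mm and 8.59 degrees, less where a joint would pass 70% of its speed; a pose out of reach is approached as far as the arm can. A call with a gripper value outside its range is refused whole. The fingers move at their own pace and stop on an object; the grip force is fixed at half the most. Time passes only in rows, so rows that repeat a pose let the fingers close. It gives the time, the measured TCP pose, the force and the opening at its end, in the units of the state.
- sense(): the state, without advancing time (a new reading comes with each control period).
- capture(name): name is "scene" or "side" or "wrist"; returns (picture, depth): 420x560x3 uint8, red, green, blue; 420x560 float32, m along the optical axis (not along the pixel's ray), 0 where there is no reading.
- get_calibration(name): a dict with "fov_y" (degrees; the focal length in pixels is half the picture's height over the tangent of half this angle, whatever the lens; pixels are square), "cx", "cy" (the principal point, pixels), "distortion" ([k1, k2, p1, p2, k3] as OpenCV has them; the pictures are not rectified), "origin" and "attitude" of the camera in the world; the wrist camera has in their place "mount" (4x4, takes a point from camera to tool coordinates, whose origin is the TCP and whose axes are the flange's). Camera axes: x right, y down, z forward; pixel columns grow to the right and rows downward; lengths in m; the calibration is good to about 2 mm. A picture is of the moment at which its call begins: read the wrist's pose just before it. get_calibration takes no time and is no camera call.
- finish_job(): hands the job in, once; it reports no verdict.
Trained networks look in the newest picture that a camera, given by its name, has taken for a name from the list of things; names that differ only in an ending like _2 or _b are one class to them, and where a whole thing is asked for, a point or a joint stands for the part that bears it (a point fixed in the world has none). Each returns a list of dicts, best first, with "p" (0 to 1); they miss things now and then, are a little off and sometimes report something else, mostly with a low value. They report only what shows in the picture. A call takes as long as a camera call.
- search_frame(camera, label): "position" ([x, y, z] in m, in world coordinates, good to about 4 mm: the middle of the surface that is visible of it).
- cut_out(camera, label): "mask" (420x560 bool, what is visible of it).
The state is a dict: "time_s": time; "joints": joint angles; "joint_velocities": joint speeds; "effort": joint torques, N m; "tcp_pos": TCP position; "ee_rot": TCP orientation; "wrist_force": force on the tool from outside, world axes, zero at the start; "moment": the same for the moment, N m; "gripper_width": opening from 0.0 (shut) to 1.0 (fully open).
Only numpy, scipy, OpenCV 4.12 (cv2) and the standard library are available. Lean on these libraries where they do the work, as an engineer would, in place of code of your own. Each camera call takes 0.05 s, during which the arm holds its last target. There are 200 camera calls.

## Working session

There is one attempt and no reset: what is moved stays moved. The work goes in short steps, Python scripts to look and compute and a tool call to move; the robot and the scene stay as the last step left them, time stands still between calls to the robot, and variables do not carry over. Pictures are saved under pics/ and viewed, about 8 in all and at most 12, crops included, and the job is handed in when it is done.

Besides the shell and the picture viewer there is one more tool, called as a command line: name --argument value ..., lists and objects as JSON in quotes. arm_command: Moves the arm, as the interface text tells. Its arguments: {"type":"object","properties":{"rows":{"type":"array","items":{"type":"object","properties":{"fingers":{"type":"number"},"travel":{"type":"array","items":{"type":"number"}},"roll":{"type":"number"}}}}},"required":["rows"]}

```bash
mkdir -p pics
cat > h.py <<'E'
import numpy as np, cv2
from station import *
def cal(n,s=None):
    c=get_calibration(n); f=210/np.tan(np.radians(c["fov_y"])/2)
    K=np.array([[f,0,c["cx"]],[0,f,c["cy"]],[0,0,1]]); D=np.array(c["distortion"],float)
    if "mount" in c:
        M=np.array(c["mount"]); s=s or sense(); R=np.array(s["ee_rot"]); 
        return K,D,R@M[:3,:3],R@M[:3,3]+np.array(s["tcp_pos"])
    return K,D,np.array(c["attitude"]),np.array(c["origin"])
def cloud(n,depth,s=None):
    K,D,R,t=cal(n,s); v,u=np.mgrid[0:420,0:560]
    p=cv2.undistortPoints(np.stack([u,v],-1).reshape(-1,1,2).astype(float),K,D).reshape(420,560,2)
    P=np.dstack([p,np.ones((420,560))])*depth[...,None]
    return P@R.T+t
def save(n,im,k=1): cv2.imwrite("pics/"+n+".png",cv2.cvtColor(im,cv2.COLOR_RGB2BGR))
E
python3 - <<'E'
from h import *
print(get_calibration("scene"),get_calibration("wrist"))
s=sense();print(s)
ims=[]
for n in("scene","side","wrist"):
    s=sense()
    im,d=capture(n); ims.append(im); np.savez("/tmp/"+n,im=im,d=d,P=cloud(n,d,s))
    for l in("key_carrier_grip","bit_carrier_grip","mouth","home"):
        print(n,l,[(np.round(r["position"],3),round(r["p"],2)) for r in search_frame(n,l)[:3]])
save("a",np.vstack([cv2.resize(ims[0],(800,600))])); save("b",np.hstack([cv2.resize(i,(400,300)) for i in ims[1:]]))
E
```

```text
{'fov_y': 46.825856403388244, 'cx': 273.99990799205017, 'cy': 208.7905889879748, 'distortion': array([0.06047554, 0.        , 0.        , 0.        , 0.        ]), 'origin': array([ 1.10321678, -0.27187708,  0.68092088]), 'attitude': array([[ 0.50812446,  0.5792762 , -0.63737636],
       [ 0.86111117, -0.35649215,  0.36249263],
       [-0.01723632, -0.73304327, -0.67996358]])} {'fov_y': 61.91678228465709, 'cx': 278.23985594901916, 'cy': 214.40175953122224, 'distortion': array([-0.07099618,  0.        ,  0.        ,  0.        ,  0.        ]), 'mount': array([[-1.20408918e-04, -9.58469881e-01, -2.85193746e-01,
         7.95215287e-02],
       [ 9.99999650e-01, -3.51599974e-04,  7.59445510e-04,
        -4.39139332e-04],
       [-8.28179761e-04, -2.85193555e-01,  9.58469588e-01,
        -1.91339454e-01],
       [ 0.00000000e+00,  0.00000000e+00,  0.00000000e+00,
         1.00000000e+00]])}
{'time_s': 0.0, 'joints': array([ 8.78135203e+01,  2.20895472e+01,  3.81237068e-01, -2.76177316e-02,
       -6.84094566e+01, -1.48184583e+01]), 'joint_velocities': array([ 0.00521289, -0.01807114,  0.
[... 428 characters left out ...]
1]]), 'wrist_force': array([ 0.36518107, -0.86314127,  0.5710161 ]), 'moment': array([-0.00056433,  0.02876956, -0.00520002]), 'gripper_width': 1.0001037804737793}
scene key_carrier_grip [(array([0.522, 0.079, 0.023]), 0.76)]
scene bit_carrier_grip [(array([0.536, 0.26 , 0.028]), 0.6)]
scene mouth [(array([ 0.576, -0.23 ,  0.007]), 0.81)]
scene home [(array([ 0.581, -0.232,  0.004]), 0.71)]
side key_carrier_grip [(array([0.507, 0.089, 0.019]), 0.55)]
side bit_carrier_grip [(array([0.515, 0.271, 0.02 ]), 0.63)]
side mouth [(array([ 0.555, -0.218,  0.009]), 0.9)]
side home [(array([ 0.561, -0.218,  0.014]), 0.73)]
wrist key_carrier_grip []
wrist bit_carrier_grip []
wrist mouth []
wrist home []
```

```bash
ls pics
```

```text
a.png
b.png
```

View pics/a.png

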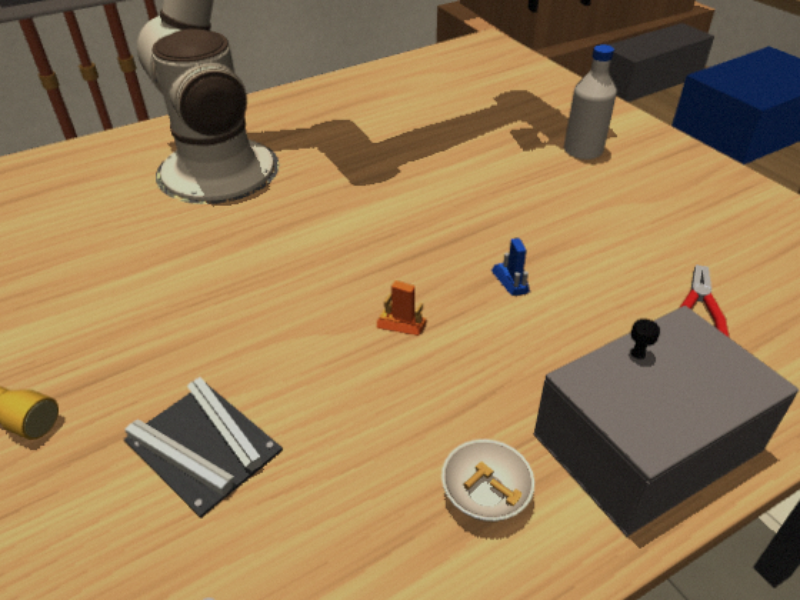

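View pics/b.png

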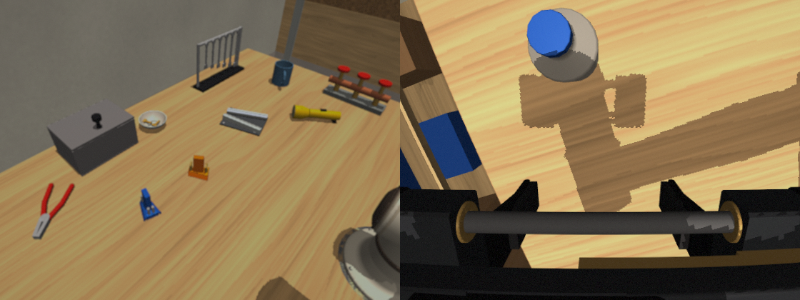

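Run:
```python
from h import *
# top-down height/colour map of both clouds
for n in("scene","side"):
    z=np.load(f"/tmp/{n}.npz");im,P,d=z["im"],z["P"],z["d"]
    hsv=cv2.cvtColor(im,cv2.COLOR_RGB2HSV)
    ok=(d>0)&(P[...,2]>0.004)&(P[...,2]<.1)
    o=ok&(hsv[...,0]<20)&(hsv[...,1]>130)
    near=o&(abs(P[...,0]-.52)<.07)&(abs(P[...,1]-.08)<.07)
    top=near&(P[...,2]>.062); foot=near&(P[...,2]<.025)
    for nm,m in(("top",top),("foot",foot)):
        q=P[m][:,:2]
        if len(q)>5: print(n,nm,len(q),q.mean(0),cv2.minAreaRect(q.astype(np.float32)*1000), P[m][:,2].mean())
```

```text
scene top 131 [0.51767629 0.07822544] ((516.5061645507812, 78.86162567138672), (32.04022979736328, 16.897428512573242), 37.55274963378906) 0.06826743110304298
scene foot 384 [0.52187418 0.07224625] ((514.2761840820312, 80.2381362915039), (130.98031616210938, 48.039669036865234), 48.90178298950195) 0.012712429835576062
side top 107 [0.51316273 0.08342695] ((513.8352661132812, 82.20870208740234), (28.76474952697754, 15.476058006286621), 38.78046798706055) 0.06776412824064601
side foot 331 [0.50823026 0.08774891] ((513.947021484375, 82.8447265625), (60.00522232055664, 44.41617202758789), 34.02726364135742) 0.012123951269808366
```

Scene picture: the orange carrier is at about (400,310) of the 800x600 view, blue at (513,268), and the dock at (203,443). The dock's wide end looks to be at the upper left. The wrist view has the bottle just ahead of the gripper, so I'll locate it before moving.

Run:
```python
from h import *
z=np.load("/tmp/scene.npz");P,d=z["P"],z["d"]
m=P[85:115,400:428][d[85:115,400:428]>0]; m=m[m[:,2]>.03]
print("bottle",np.median(m,0),m.max(0))
z=np.load("/tmp/wrist.npz");P,d=z["P"],z["d"];m=P[(d>0)&(P[...,2]>.05)];print(np.median(m,0),m.max(0))
m=P[20:60,200:250][d[20:60,200:250]>0];print(np.median(m,0),m.min(0),m.max(0))
```

```text
bottle [0.32765695 0.57599004 0.05275829] [0.3400372  0.62120766 0.07690752]
[0.20943422 0.58971777 0.31593541] [0.33559607 0.66656048 0.33911809]
[0.30305398 0.59054454 0.19011901] [0.29077253 0.57591236 0.1223227 ] [0.32510486 0.60585206 0.1929209 ]
```

Bottle top is 0.19 m at (0.30, 0.58), so I'll rise and move away sideways first.

arm_command --rows '[{"travel": [0, 4, -4], "roll": 0, "fingers": 100}, {"travel": [2, 8, -6], "roll": 0, "fingers": 100}, {"travel": [5, 12, -6], "roll": 0, "fingers": 100}, {"travel": [9, 15, -6], "roll": 0, "fingers": 100}, {"travel": [12.5, 18.5, -6], "roll": 0, "fingers": 100}, {"travel": [16, 22, -6], "roll": 0, "fingers": 100}, {"travel": [19.5, 25.5, -6], "roll": 0, "fingers": 100}, {"travel": [23, 29, -6], "roll": 0, "fingers": 100}, {"travel": [26.5, 32.5, -6], "roll": 0, "fingers": 100}, {"travel": [30, 36, -6], "roll": 0, "fingers": 100}]'

```text
time_s: 1.75
tcp_pos: [0.3643, 0.1647, 0.2545]
ee_rot: [[0.957, -0.292, 0.001], [-0.292, -0.957, 0.001], [0.001, -0.002, -1.0]]
wrist_force: [1.4, 0.7, -0.1]
gripper_width: 0.998
```

arm_command --rows '[{"travel": [3, 3, 0], "roll": 0, "fingers": 100}, {"travel": [6, 4, 2], "roll": 0, "fingers": 100}, {"travel": [9, 4, 4], "roll": 0, "fingers": 100}, {"travel": [9, 4, 4], "roll": 0, "fingers": 100}, {"travel": [9, 4, 4], "roll": 0, "fingers": 100}]'

```text
time_s: 2.25
tcp_pos: [0.4383, 0.1014, 0.2134]
ee_rot: [[0.956, -0.294, -0.001], [-0.294, -0.956, -0.001], [-0.001, 0.001, -1.0]]
wrist_force: [0.7, 1.3, 0.1]
gripper_width: 1.001
```

Run:
```python
from h import *
s=sense(); im,d=capture("wrist"); np.savez("/tmp/w1",im=im,d=d,P=cloud("wrist",d,s)); print(s["tcp_pos"],s["time_s"])
P=cloud("wrist",d,s)
for l in("key_carrier_grip",):print([(np.round(r["position"],3),r["p"]) for r in search_frame("wrist",l)])
save("c",im)
hsv=cv2.cvtColor(im,cv2.COLOR_RGB2HSV)
o=(d>0)&(hsv[...,0]<20)&(hsv[...,1]>150)&(P[...,2]>.004)&(P[...,2]<.1)&(abs(P[...,0]-.52)<.07)&(abs(P[...,1]-.08)<.07)
for nm,m in(("top",o&(P[...,2]>.064)),("foot",o&(P[...,2]<.03)&(P[...,2]>.009))):
    q=P[m][:,:2]
    if len(q)>5: print(nm,len(q),q.mean(0),cv2.minAreaRect(q.astype(np.float32)*1000),P[m][:,2].mean())
# dock from scene/side
for n in("scene","side"):
    z=np.load(f"/tmp/{n}.npz");P,d,im=z["P"],z["d"],z["im"]
    m=(d>0)&(P[...,2]>.017)&(P[...,2]<.03)&(abs(P[...,0]-.57)<.12)&(abs(P[...,1]+.225)<.12)&(im.min(-1)>90)
    k,lab,st,ce=cv2.connectedComponentsWithStats(m.astype(np.uint8))
    for i in range(1,k):
        if st[i,4]>40:
            q=P[lab==i][:,:2].astype(np.float32)*1000; print(n,st[i,4],cv2.minAreaRect(q),cv2.fitLine(q,cv2.DIST_HUBER,0,.01,.01).ravel())
```

```text
[0.4382674  0.10141385 0.21342455] 2.25
[(array([0.511, 0.076, 0.009]), 0.76)]
top 487 [0.51623603 0.08070141] ((516.0042724609375, 80.6187973022461), (29.717195510864258, 13.984853744506836), 35.02580642700195) 0.0703018137859137
foot 983 [0.51336634 0.0775782 ] ((515.8580932617188, 80.0626220703125), (60.808448791503906, 42.243255615234375), 33.92546844482422) 0.013128522941142669
scene 823 ((559.6774291992188, -197.54708862304688), (150.21231079101562, 19.528526306152344), 7.135060787200928) [ 9.9253267e-01  1.2197926e-01  5.6241614e+02 -1.9718419e+02]
scene 946 ((576.5552978515625, -256.09259033203125), (152.4019012451172, 20.80242919921875), 27.1870059967041) [ 8.894267e-01  4.570778e-01  5.809672e+02 -2.552241e+02]
side 312 ((575.5406494140625, -254.17959594726562), (149.51913452148438, 23.1015625), 26.723716735839844) [ 8.8887715e-01  4.5814565e-01  5.7477863e+02 -2.5195735e+02]
side 270 ((558.6017456054688, -194.4996795654297), (153.44259643554688, 23.080448150634766), 6.48911190032959) [ 9.9256903e-01  1.2168279e-01  5.5649335e+02 -1.9269485e+02]
```

View pics/c.png

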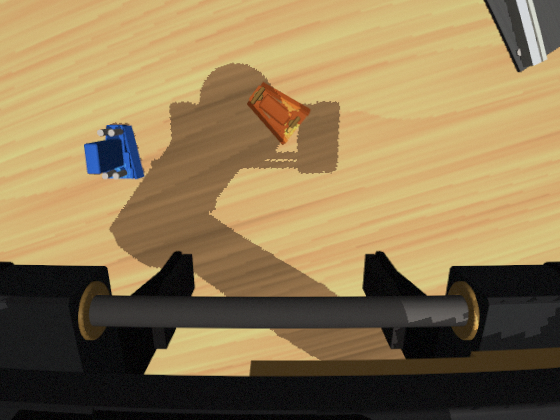

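The wrist view shows the orange foot's wide end at about (300,128) and its narrow end at (262,85), so the narrow end points to about +35° in the world. Blue is well clear at (113,155). The scene rails converge towards +x at about 17°. Next I go above the fin, turned to match it, and descend.

arm_command --rows '[{"travel": [4, 0, 3], "roll": -8, "fingers": 100}, {"travel": [8, -0.3, 6], "roll": -16, "fingers": 100}, {"travel": [8, -0.3, 8], "roll": -24, "fingers": 100}, {"travel": [8, -0.3, 8], "roll": -32, "fingers": 100}, {"travel": [8, -0.3, 8], "roll": -40, "fingers": 100}, {"travel": [8, -0.3, 9], "roll": -48, "fingers": 100}, {"travel": [8, -0.3, 10], "roll": -52, "fingers": 100}, {"travel": [8, -0.3, 10], "roll": -52, "fingers": 100}]'

```text
time_s: 3.15
tcp_pos: [0.5146, 0.0822, 0.1139]
ee_rot: [[0.818, 0.575, -0.001], [0.575, -0.818, -0.0], [-0.001, -0.0, -1.0]]
wrist_force: [-0.8, 0.7, -0.1]
gripper_width: 1.002
```

Run:
```python
from h import *
s=sense();R=np.array(s["ee_rot"]);p=np.array(s["tcp_pos"]);print(p,np.degrees(np.arctan2(R[1,0],R[0,0])),s["joints"])
print("to go cm",100*R.T@(np.array([.516,.0805,.044])-p))
```

```text
[0.51462473 0.08218087 0.1138591 ] 35.07501020668241 [ 2.69176525e+01  1.63733161e+01 -2.05715325e+01 -2.17513523e-02
 -5.30963713e+01  9.81704173e+01]
to go cm [0.02063519 0.21940401 6.98581005]
```

arm_command --rows '[{"travel": [0, 0.2, 3], "roll": 0, "fingers": 100}, {"travel": [0, 0.2, 6], "roll": 0, "fingers": 100}, {"travel": [0, 0.2, 7], "roll": 0, "fingers": 100}, {"travel": [0, 0.2, 7], "roll": 0, "fingers": 100}, {"travel": [0, 0.2, 7], "roll": 0, "fingers": 5}, {"travel": [0, 0.2, 7], "roll": 0, "fingers": 5}, {"travel": [0, 0.2, 7], "roll": 0, "fingers": 5}, {"travel": [0, 0.2, 7], "roll": 0, "fingers": 5}, {"travel": [0, 0.2, 7], "roll": 0, "fingers": 5}, {"travel": [0, 0.2, 7], "roll": 0, "fingers": 5}]'

```text
time_s: 4.15
tcp_pos: [0.5168, 0.0798, 0.044]
ee_rot: [[0.819, 0.573, 0.0], [0.573, -0.819, 0.0], [0.0, 0.0, -1.0]]
wrist_force: [0.4, -0.0, 0.1]
gripper_width: 0.539
```

arm_command --rows '[{"travel": [0, 0, 0], "roll": 0, "fingers": 5}, {"travel": [0, 0, 0], "roll": 0, "fingers": 5}, {"travel": [0, 0, 0], "roll": 0, "fingers": 5}]'

```text
time_s: 4.45
tcp_pos: [0.5167, 0.0798, 0.0438]
ee_rot: [[0.819, 0.573, -0.0], [0.573, -0.819, -0.0], [-0.0, -0.0, -1.0]]
wrist_force: [-0.5, -0.3, 1.6]
gripper_width: 0.261
```

arm_command --rows '[{"travel": [0, 0, 0], "roll": 0, "fingers": 5}, {"travel": [0, 0, 0], "roll": 0, "fingers": 5}, {"travel": [0, 0, 0], "roll": 0, "fingers": 5}, {"travel": [0, 0, 0], "roll": 0, "fingers": 5}, {"travel": [0, 0, -2], "roll": 0, "fingers": 5}, {"travel": [0, 0, -5], "roll": 0, "fingers": 5}, {"travel": [0, 0, -9], "roll": 0, "fingers": 5}, {"travel": [0, 0, -12], "roll": 0, "fingers": 5}, {"travel": [0, 0, -12], "roll": 0, "fingers": 5}]'

```text
time_s: 5.35
tcp_pos: [0.5199, 0.0808, 0.1689]
ee_rot: [[0.819, 0.574, 0.01], [0.574, -0.819, 0.003], [0.01, 0.003, -1.0]]
wrist_force: [0.8, 0.6, -0.1]
gripper_width: 0.049
```

Run:
```python
from h import *
s=sense();print(s["gripper_width"],s["tcp_pos"],s["wrist_force"])
# rails: intersection of outer structure: centre line from scene/side averages
R=np.array(s["ee_rot"]);u=np.array([np.cos(np.radians(17)),np.sin(np.radians(17)),0])
c=np.array([.567,-.2255,0]); t=c-u*.0375-u*.13; t[2]=.17   # TCP well behind mouth so camera sees the dock
print(t,100*R.T@(t-np.array(s["tcp_pos"])))
im,d=capture("wrist"); save("d",im)
```

```text
0.048641465466076735 [0.51989058 0.08080132 0.16889047] [ 0.78220637  0.59045288 -0.09811128]
[ 0.40681895 -0.27447226  0.17      ] [-29.65480142  22.59493471  -0.34508799]
```

View pics/d.png

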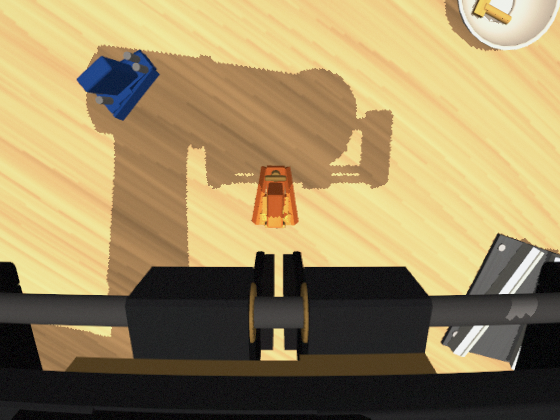

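The wrist view shows the grip failed: the carrier is still on the table at about (275,200), the fingers shut on nothing. Measuring where it is now.

```bash
cat >> h.py <<'E'
def orange(c,r=.07,tag=None):
    s=sense(); im,d=capture("wrist"); P=cloud("wrist",d,s)
    if tag: save(tag,im)
    hsv=cv2.cvtColor(im,cv2.COLOR_RGB2HSV)
    o=(d>0)&(hsv[...,0]<20)&(hsv[...,1]>150)&(P[...,2]>.004)&(abs(P[...,0]-c[0])<r)&(abs(P[...,1]-c[1])<r)
    print("zmax",P[o][:,2].max() if o.any() else None)
    for nm,m in(("top",o&(P[...,2]>.064)),("foot",o&(P[...,2]<.03)&(P[...,2]>.009))):
        q=P[m][:,:2]
        if len(q)>5: print(nm,len(q),q.mean(0),cv2.minAreaRect(q.astype(np.float32)*1000),P[m][:,2].mean())
    return im,d,P,s
E
python3 - <<'E'
from h import *
im,d,P,s=orange((.53,.09),tag="e"); print(s["gripper_width"],s["tcp_pos"],s["joints"],s["ee_rot"])
for v in range(165,232,6):print(v,im[v,275],np.round(P[v,275],3),np.round(P[v,262],3),np.round(P[v,288],3))
save("e",cv2.resize(im[140:300,190:370],(720,640))[:600])
E
```

```text
zmax 0.31002524821596933
top 4927 [0.53450678 0.09454409] ((527.4139404296875, 86.25672149658203), (53.26449203491211, 159.82962036132812), 34.77529525756836) 0.26655329112422255
foot 1022 [0.51702516 0.08035173] ((515.7713012695312, 80.40770721435547), (61.011512756347656, 43.8135986328125), 34.93828582763672) 0.013371162290591172
0.04745591386630473 [0.5180618  0.08038026 0.16617972] [ 2.65717328e+01  1.34023438e+01 -1.62691598e+01  9.51663647e-03
 -6.00114879e+01  9.84221831e+01] [[ 8.19151895e-01  5.73554744e-01  5.01276826e-03]
 [ 5.73550737e-01 -8.19166678e-01  2.34626452e-03]
 [ 5.45200388e-03  9.53129906e-04 -9.99984683e-01]]
165 [157  76  32] [0.54  0.098 0.013] [0.531 0.109 0.002] [0.547 0.087 0.006]
171 [167 126  62] [0.538 0.097 0.031] [0.526 0.105 0.004] [0.542 0.084 0.011]
177 [163 124  61] [0.534 0.094 0.04 ] [0.522 0.102 0.008] [0.538 0.081 0.013]
183 [106  50  22] [0.528 0.09  0.029] [0.517 0.099 0.009] [0.533 0.077 0.012]
189 [103  47  13] [0.528 0.09  0.056] [0.512 0.095 0.012] [0.527 0.074 0.012]
195 [204  99  44] [0.526 0.089 0.071] [0.508 0.092 0.013] [0.523 0.07  0.014]
201 [203  97  44] [0.522 0.085 0.07 ] [0.502 0.088 0.012] [0.518 0.067 0.015]
207 [202  96  43] [0.518 0.082 0.07 ] [0.497 0.085 0.012] [0.512 0.063 0.013]
213 [205 100  46] [0.514 0.08  0.071] [0.492 0.081 0.013] [0.507 0.059 0.013]
219 [239 173  72] [0.509 0.076 0.071] [0.487 0.078 0.014] [0.502 0.056 0.014]
225 [239 150  66] [0.504 0.073 0.07 ] [0.478 0.072 0.   ] [0.494 0.049 0.001]
231 [241 206 136] [0.48  0.057 0.   ] [0.472 0.068 0.   ] [ 0.488  0.045 -0.   ]
```

View pics/e.png

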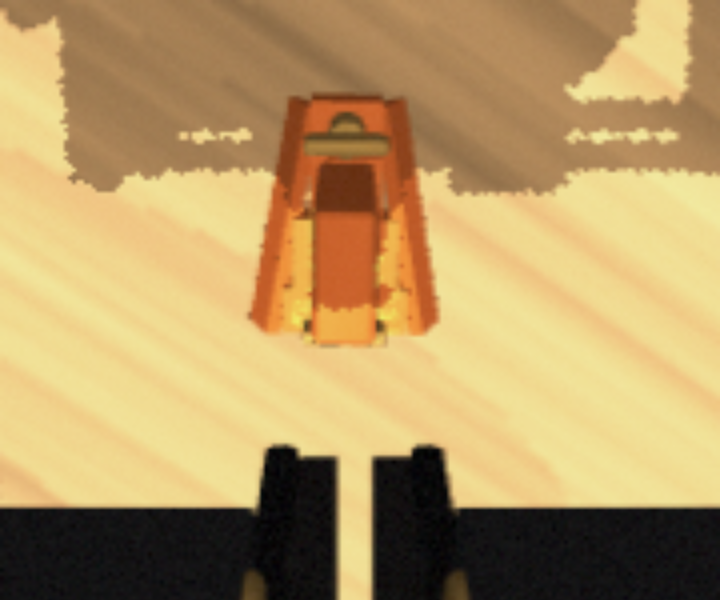

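The picture shows the carrier upright and unmoved, with the fingers above it. I lifted before they had closed on the fin. Repeating, and waiting until the opening stops changing.

arm_command --rows '[{"travel": [0, 0, 0], "roll": 0, "fingers": 50}, {"travel": [0, 0, 1], "roll": 0, "fingers": 50}, {"travel": [0, 0, 2], "roll": 0, "fingers": 50}, {"travel": [0, 0, 3], "roll": 0, "fingers": 50}, {"travel": [0, 0, 4], "roll": 0, "fingers": 50}, {"travel": [0, 0, 4], "roll": 0, "fingers": 50}]'

```text
time_s: 6.05
tcp_pos: [0.5154, 0.0793, 0.1215]
ee_rot: [[0.819, 0.573, -0.004], [0.573, -0.819, -0.002], [-0.004, -0.001, -1.0]]
wrist_force: [0.2, 0.2, 0.6]
gripper_width: 0.466
```

arm_command --rows '[{"travel": [0, 0, 3], "roll": 0, "fingers": 50}, {"travel": [0, 0, 6], "roll": 0, "fingers": 50}, {"travel": [0, 0, 8], "roll": 0, "fingers": 50}, {"travel": [0, 0, 8], "roll": 0, "fingers": 50}, {"travel": [0, 0, 8], "roll": 0, "fingers": 0}, {"travel": [0, 0, 8], "roll": 0, "fingers": 0}, {"travel": [0, 0, 8], "roll": 0, "fingers": 0}, {"travel": [0, 0, 8], "roll": 0, "fingers": 0}, {"travel": [0, 0, 8], "roll": 0, "fingers": 0}, {"travel": [0, 0, 8], "roll": 0, "fingers": 0}]'

```text
time_s: 7.05
tcp_pos: [0.5169, 0.0798, 0.0442]
ee_rot: [[0.819, 0.573, 0.001], [0.573, -0.819, 0.0], [0.001, 0.0, -1.0]]
wrist_force: [0.5, -0.3, -0.7]
gripper_width: 0.052
```

arm_command --rows '[{"travel": [0, 0, 0], "roll": 0, "fingers": 0}, {"travel": [0, 0, 0], "roll": 0, "fingers": 0}]'

```text
time_s: 7.25
tcp_pos: [0.5168, 0.0798, 0.0439]
ee_rot: [[0.819, 0.574, -0.0], [0.574, -0.819, -0.0], [-0.0, 0.0, -1.0]]
wrist_force: [0.5, 0.5, 0.0]
gripper_width: 0.007
```

It closed to 0 at the fin's place, which is odd. Checking with the fixed cameras.

Run:
```python
from h import *
s=sense();print(s["gripper_width"],s["wrist_force"],s["effort"])
c=[]
for n in("scene","side"):
    im,d=capture(n);K,D,R,t=cal(n); p=np.array([.516,.08,.04])
    q=cv2.projectPoints((R.T@(p-t)).reshape(1,3),np.zeros(3),np.zeros(3),K,D)[0].ravel();print(q)
    x,y=q.astype(int); c.append(cv2.resize(im[y-40:y+40,x-40:x+40],(400,400),interpolation=cv2.INTER_CUBIC))
im,d=capture("wrist"); 
save("f",np.hstack(c)); save("w3",im)
```

```text
0.007113209846173907 [0.49976957 0.4962821  0.0191807 ] [-1.84039352e-03 -3.38902152e+01  1.39202070e+01  3.03084299e+00
  6.98893983e-02 -8.37534117e-06]
[282.10684796 210.97369508]
[277.67200075 228.95151355]
```

View pics/f.png

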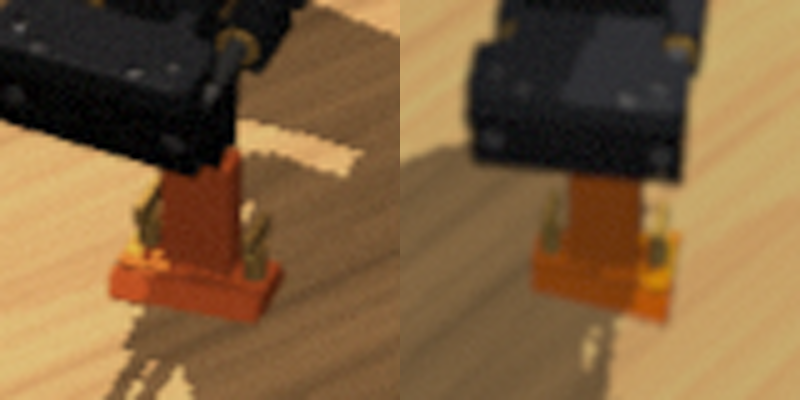

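View pics/w3.png

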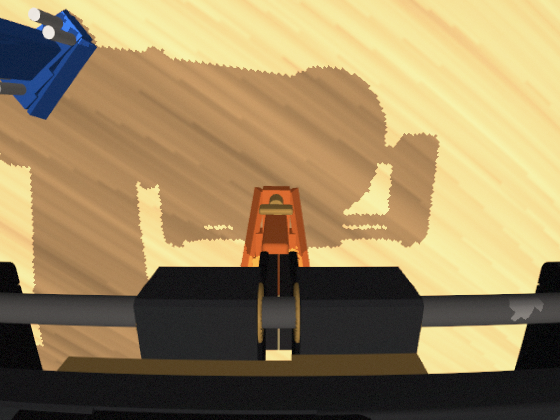

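Run:
```python
from h import *
s=sense();im,d=capture("wrist");P=cloud("wrist",d,s);R=np.array(s["ee_rot"]);T=(P-np.array(s["tcp_pos"]))@R
for v in range(200,420,12):print(v,[ (tuple(np.round(T[v,u]*1000).astype(int)),tuple(im[v,u])) for u in(268,278,290)])
```

```text
200 [((np.int64(23), np.int64(-6), np.int64(31)), (np.uint8(209), np.uint8(103), np.uint8(45))), ((np.int64(27), np.int64(1), np.int64(13)), (np.uint8(138), np.uint8(104), np.uint8(54))), ((np.int64(23), np.int64(8), np.int64(32)), (np.uint8(204), np.uint8(100), np.uint8(44)))]
212 [((np.int64(23), np.int64(-5), np.int64(3)), (np.uint8(176), np.uint8(133), np.uint8(68))), ((np.int64(23), np.int64(1), np.int64(3)), (np.uint8(178), np.uint8(135), np.uint8(69))), ((np.int64(23), np.int64(7), np.int64(3)), (np.uint8(179), np.uint8(137), np.uint8(69)))]
224 [((np.int64(15), np.int64(-5), np.int64(5)), (np.uint8(113), np.uint8(53), np.uint8(23))), ((np.int64(15), np.int64(1), np.int64(5)), (np.uint8(116), np.uint8(55), np.uint8(25))), ((np.int64(2), np.int64(9), np.int64(44)), (np.uint8(178), np.uint8(131), np.uint8(84)))]
236 [((np.int64(15), np.int64(-5), np.int64(-15)), (np.uint8(114), np.uint8(55), np.uint8(21))), ((np.int64(15), np.int64(1), np.int64(-16)), (np.uint8(116), np.uint8(56), np.uint8(25))), ((np.int64(-2), np.int64(9), np.int64(30)), (np.uint8(216), np.uint8(103), np.uint8
[... 3484 characters left out ...]
64(-136)), (np.uint8(18), np.uint8(20), np.uint8(23))), ((np.int64(27), np.int64(3), np.int64(-137)), (np.uint8(19), np.uint8(15), np.uint8(19)))]
404 [((np.int64(27), np.int64(-1), np.int64(-140)), (np.uint8(20), np.uint8(26), np.uint8(24))), ((np.int64(28), np.int64(1), np.int64(-141)), (np.uint8(24), np.uint8(24), np.uint8(26))), ((np.int64(26), np.int64(3), np.int64(-139)), (np.uint8(16), np.uint8(18), np.uint8(15)))]
416 [((np.int64(27), np.int64(-1), np.int64(-143)), (np.uint8(17), np.uint8(16), np.uint8(16))), ((np.int64(27), np.int64(1), np.int64(-142)), (np.uint8(6), np.uint8(8), np.uint8(5))), ((np.int64(27), np.int64(3), np.int64(-143)), (np.uint8(11), np.uint8(9), np.uint8(12)))]
```

The wrist depth puts the fingertips about 35 mm *behind* the reported TCP, not 11 mm ahead of it. The scene crop agrees: the fin is fully bare below the gripper at (200,200). So the stated finger reach is wrong, and I'll measure the real tip position.

Run:
```python
from h import *
s=sense();im,d=capture("wrist");P=cloud("wrist",d,s);R=np.array(s["ee_rot"]);T=(P-np.array(s["tcp_pos"]))@R*1000
for u in(266,268,287,290,292):
    print(u,[(v,*np.round(T[v,u]).astype(int),int(im[v,u].max())) for v in range(246,264,2)])
# scene/side: lowest gripper points
for n in("scene","side"):
    im,d=capture(n);P=cloud(n,d); T=(P-np.array(s["tcp_pos"]))@R*1000
    m=(d>0)&(im.max(-1)<60)&(P[...,2]>.03)&(np.abs(T[...,0])<60)&(np.abs(T[...,1])<110)&(P[...,2]<.25)
    t=T[m]; 
    for lo in range(-60,20,10):
        q=t[(t[:,2]>=lo)&(t[:,2]<lo+10)]
        if len(q)>3: print(n,lo,len(q),np.percentile(q,5,0).round(),np.percentile(q,95,0).round())
```

```text
266 [(246, np.int64(14), np.int64(-6), np.int64(-27), 207), (248, np.int64(12), np.int64(-6), np.int64(-26), 214), (250, np.int64(12), np.int64(-6), np.int64(-27), 206), (252, np.int64(12), np.int64(-5), np.int64(-30), 9), (254, np.int64(12), np.int64(-5), np.int64(-33), 7), (256, np.int64(12), np.int64(-5), np.int64(-36), 17), (258, np.int64(12), np.int64(-5), np.int64(-37), 7), (260, np.int64(12), np.int64(-5), np.int64(-40), 10), (262, np.int64(12), np.int64(-5), np.int64(-43), 10)]
268 [(246, np.int64(14), np.int64(-5), np.int64(-26), 207), (248, np.int64(13), np.int64(-5), np.int64(-27), 217), (250, np.int64(12), np.int64(-4), np.int64(-28), 216), (252, np.int64(12), np.int64(-4), np.int64(-30), 145), (254, np.int64(12), np.int64(-4), np.int64(-32), 34), (256, np.int64(12), np.int64(-4), np.int64(-35), 19), (258, np.int64(12), np.int64(-4), np.int64(-37), 18), (260, np.int64(11), np.int64(-4), np.int64(-39), 19), (262, np.int64(10), np.int64(-4), np.int64(-38), 17)]
287 [(246, np.int64(14), np.int64(5), np.int64(-26), 178), (248, np.int64(12), np.int64(5), np.int64(-26), 184), (
[... 781 characters left out ...]
, np.int64(-191), 11), (262, np.int64(13), np.int64(6), np.int64(-44), 10)]
292 [(246, np.int64(-9), np.int64(10), np.int64(30), 215), (248, np.int64(-11), np.int64(10), np.int64(31), 244), (250, np.int64(-12), np.int64(10), np.int64(29), 243), (252, np.int64(12), np.int64(7), np.int64(-31), 8), (254, np.int64(12), np.int64(7), np.int64(-33), 8), (256, np.int64(12), np.int64(7), np.int64(-36), 15), (258, np.int64(12), np.int64(7), np.int64(-37), 11), (260, np.int64(12), np.int64(7), np.int64(-40), 9), (262, np.int64(12), np.int64(7), np.int64(-42), 16)]
scene -60 22 [  8.  -5. -60.] [ 12.  12. -52.]
scene -50 20 [  8.  -3. -49.] [ 11.  11. -40.]
scene -40 17 [  8.  -4. -40.] [ 12.  11. -32.]
```

Run:
```python
from h import *
s=sense();im,d=capture("wrist");P=cloud("wrist",d,s);R=np.array(s["ee_rot"]);T=(P-np.array(s["tcp_pos"]))@R*1000
for u in(160,200,240,340,400):
    print(u,[(v,*np.round(T[v,u]).astype(int)) for v in (264,270,276,290,320,350)])
```

```text
160 [(264, np.int64(-29), np.int64(-87), np.int64(43)), (270, np.int64(39), np.int64(-31), np.int64(-108)), (276, np.int64(39), np.int64(-30), np.int64(-111)), (290, np.int64(38), np.int64(-28), np.int64(-116)), (320, np.int64(34), np.int64(-26), np.int64(-123)), (350, np.int64(26), np.int64(-27), np.int64(-123))]
200 [(264, np.int64(-29), np.int64(-57), np.int64(44)), (270, np.int64(39), np.int64(-20), np.int64(-106)), (276, np.int64(39), np.int64(-19), np.int64(-111)), (290, np.int64(39), np.int64(-18), np.int64(-118)), (320, np.int64(34), np.int64(-17), np.int64(-124)), (350, np.int64(26), np.int64(-18), np.int64(-124))]
240 [(264, np.int64(-29), np.int64(-27), np.int64(44)), (270, np.int64(39), np.int64(-10), np.int64(-106)), (276, np.int64(38), np.int64(-9), np.int64(-109)), (290, np.int64(39), np.int64(-8), np.int64(-118)), (320, np.int64(34), np.int64(-8), np.int64(-123)), (350, np.int64(26), np.int64(-8), np.int64(-123))]
340 [(264, np.int64(-28), np.int64(46), np.int64(43)), (270, np.int64(38), np.int64(17), np.int64(-106)), (276, np.int64(39), np.int64(17), np.int64(-110)), (290, np.int64(39), np.int64(15), np.int64(-118)), (320, np.int64(34), np.int64(15), np.int64(-123)), (350, np.int64(25), np.int64(15), np.int64(-122))]
400 [(264, np.int64(-29), np.int64(91), np.int64(44)), (270, np.int64(39), np.int64(33), np.int64(-107)), (276, np.int64(39), np.int64(32), np.int64(-110)), (290, np.int64(38), np.int64(30), np.int64(-117)), (320, np.int64(34), np.int64(28), np.int64(-123)), (350, np.int64(26), np.int64(29), np.int64(-123))]
```

arm_command --rows '[{"travel": [0, 0, -0.5], "roll": 0, "fingers": 50}, {"travel": [0, 0, -0.5], "roll": 0, "fingers": 50}, {"travel": [0, 0, -0.5], "roll": 0, "fingers": 50}, {"travel": [0, 0, -0.5], "roll": 0, "fingers": 50}, {"travel": [0, 0, -0.5], "roll": 0, "fingers": 50}]'

```text
time_s: 8.15
tcp_pos: [0.5167, 0.0797, 0.0488]
ee_rot: [[0.819, 0.573, -0.0], [0.573, -0.819, -0.0], [-0.0, -0.0, -1.0]]
wrist_force: [0.1, -0.5, 0.3]
gripper_width: 0.375
```

The body also begins about 103 mm back instead of 59 mm, so the whole gripper sits about 41–44 mm further back than stated. I'll aim for a TCP height near 0.004 m, which puts the tips at about 34 mm.

arm_command --rows '[{"travel": [0, 0, 0], "roll": 0, "fingers": 50}, {"travel": [0, 0, 1], "roll": 0, "fingers": 50}, {"travel": [0, 0, 2], "roll": 0, "fingers": 50}, {"travel": [0, 0, 3], "roll": 0, "fingers": 50}, {"travel": [0, 0, 4], "roll": 0, "fingers": 50}, {"travel": [0, 0, 4.5], "roll": 0, "fingers": 50}, {"travel": [0, 0, 4.5], "roll": 0, "fingers": 50}]'

```text
time_s: 8.85
tcp_pos: [0.5161, 0.0795, 0.0027]
ee_rot: [[0.819, 0.573, -0.002], [0.573, -0.819, -0.001], [-0.002, -0.0, -1.0]]
wrist_force: [-0.8, -0.2, 0.1]
gripper_width: 0.5
```

arm_command --rows '[{"travel": [0, 0, 0], "roll": 0, "fingers": 0}, {"travel": [0, 0, 0], "roll": 0, "fingers": 0}, {"travel": [0, 0, 0], "roll": 0, "fingers": 0}, {"travel": [0, 0, 0], "roll": 0, "fingers": 0}, {"travel": [0, 0, 0], "roll": 0, "fingers": 0}, {"travel": [0, 0, 0], "roll": 0, "fingers": 0}, {"travel": [0, 0, 0], "roll": 0, "fingers": 0}]'

```text
time_s: 9.55
tcp_pos: [0.5169, 0.0799, 0.0041]
ee_rot: [[0.819, 0.574, 0.0], [0.574, -0.819, 0.0], [0.0, 0.0, -1.0]]
wrist_force: [-1.2, 0.7, 2.1]
gripper_width: 0.159
```

Gripped: the opening is 13.8 mm, which matches the 14 mm fin. Next: lift, turn to 17°, and go behind the mouth for a close look.

arm_command --rows '[{"travel": [0, 0, -1], "roll": 0, "fingers": 0}, {"travel": [0, 0, -4], "roll": 0, "fingers": 0}, {"travel": [-1, 1, -8], "roll": 2, "fingers": 0}, {"travel": [-4, 4, -10], "roll": 5, "fingers": 0}, {"travel": [-7, 7, -10], "roll": 8, "fingers": 0}, {"travel": [-10, 10, -10], "roll": 11, "fingers": 0}, {"travel": [-13, 13, -10], "roll": 14, "fingers": 0}, {"travel": [-16, 16, -10], "roll": 16, "fingers": 0}, {"travel": [-19, 19, -10], "roll": 18, "fingers": 0}, {"travel": [-22, 22, -10], "roll": 18, "fingers": 0}]'

```text
time_s: 10.55
tcp_pos: [0.4617, -0.2281, 0.1041]
ee_rot: [[0.957, 0.292, -0.0], [0.292, -0.957, 0.0], [-0.0, -0.0, -1.0]]
wrist_force: [1.1, 0.0, -2.1]
gripper_width: 0.157
```

arm_command --rows '[{"travel": [-2, 2, 0], "roll": 0, "fingers": 0}, {"travel": [-3, 1.5, 0], "roll": 0, "fingers": 0}, {"travel": [-3, 1.5, 0], "roll": 0, "fingers": 0}, {"travel": [-3, 1.5, 0], "roll": 0, "fingers": 0}]'

```text
time_s: 10.95
tcp_pos: [0.4385, -0.2492, 0.1041]
ee_rot: [[0.956, 0.293, 0.0], [0.293, -0.956, -0.0], [0.0, 0.0, -1.0]]
wrist_force: [0.6, 0.4, -1.6]
gripper_width: 0.158
```

Run:
```python
from h import *
s=sense();im,d=capture("wrist");P=cloud("wrist",d,s);save("g",im);R=np.array(s["ee_rot"]);print(s["tcp_pos"],np.degrees(np.arctan2(R[1,0],R[0,0])),s["time_s"],s["gripper_width"])
np.savez("/tmp/w4",im=im,d=d,P=P)
m=(d>0)&(P[...,2]>.017)&(P[...,2]<.032)&(abs(P[...,0]-.57)<.12)&(abs(P[...,1]+.225)<.12)&(im.min(-1)>70)
k,lab,st,ce=cv2.connectedComponentsWithStats(m.astype(np.uint8))
for i in range(1,k):
    if st[i,4]>150:
        q=P[lab==i][:,:2].astype(np.float32)*1000; print(st[i],cv2.minAreaRect(q),cv2.fitLine(q,cv2.DIST_HUBER,0,.01,.01).ravel(),P[lab==i][:,2].mean())
for l in("mouth","home","key_carrier_grip"):print(l,[(np.round(r["position"],3),round(r["p"],2)) for r in search_frame("wrist",l)[:2]])
```

```text
[ 0.43848331 -0.24922486  0.10408445] 17.030680098047196 10.95 0.15773836258030374
[ 229    0   48  143 3809] ((536.1204833984375, -199.2408905029297), (102.37158966064453, 19.802461624145508), 7.020277500152588) [ 9.9305350e-01  1.1766398e-01  5.3698450e+02 -1.9932631e+02] 0.022269179170457953
[ 322    0   45  143 3827] ((556.3716430664062, -265.6396484375), (102.65575408935547, 20.188217163085938), 27.111061096191406) [ 8.8984084e-01  4.5627111e-01  5.5735468e+02 -2.6485602e+02] 0.022322854322727258
mouth [(array([ 0.55 , -0.229,  0.009]), 0.88)]
home [(array([ 0.548, -0.228,  0.007]), 0.68)]
key_carrier_grip [(array([ 0.452, -0.248,  0.13 ]), 0.94)]
```

View pics/g.png

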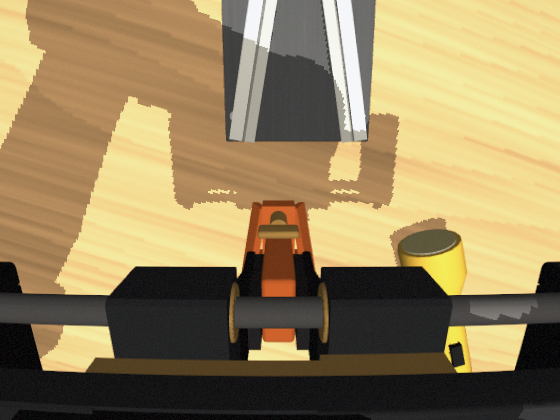

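The view shows the dock's wide end towards us (bottom edge at row 140, columns 228–368) with the rails converging upward. The carrier is held straight, narrow end leading, at (278,210).

Run:
```python
from h import *
z=np.load("/tmp/w4.npz");im,d,P=z["im"],z["d"],z["P"];s=sense();R=np.array(s["ee_rot"]);p=np.array(s["tcp_pos"])
pa,da=np.array([536.98,-199.33]),np.array([.99305,.11766]);pb,db=np.array([557.35,-264.86]),np.array([.88984,.45627])
u=da+db;u/=np.linalg.norm(u);n=np.array([-u[1],u[0]]);t=np.linalg.solve(np.c_[da,-db],pb-pa);apex=pa+t[0]*da
print("yaw",np.degrees(np.arctan2(u[1],u[0])),"apex",apex)
Q=np.dstack([(P[...,:2]*1000-apex)@u,(P[...,:2]*1000-apex)@n]);Z=P[...,2]*1000
rail=(d>0)&(Z>18)&(Z<30)&(abs(Q[...,1])<60)&(Q[...,0]<0)&(im.min(-1)>70)
print("near end",np.percentile(Q[rail][:,0],.5)); e=np.percentile(Q[rail][:,0],.5)
for x in np.arange(e+5,e+100,15):
    for sg in(1,-1):
        m=rail&(abs(Q[...,0]-x)<2)&(Q[...,1]*sg>0); y=Q[m][:,1]*sg; print(round(x-e),sg,y.min().round(1),y.max().round(1),end=" | ")
    print()
plate=(d>0)&(Z>3)&(Z<10)&(abs(Q[...,1])<56)&(Q[...,0]<0)&(im.max(-1)<90);print("plate near",np.percentile(Q[plate][:,0],.5),np.median(Z[plate]))
# held carrier: top and foot in the tool frame
hsv=cv2.cvtColor(im,cv2.COLOR_RGB2HSV);T=(P-p)@R*1000
o=(d>0)&(hsv[...,0]<20)&(hsv[...,1]>150)&(abs(T[...,0])<45)&(abs(T[...,1])<35)&(abs(T[...,2])<60)
for a,b in((-34,-26),(-24,-10),(24,36)):
    m=o&(T[...,2]>a)&(T[...,2]<b)
    if m.sum()>10:q=T[m];print(a,m.sum(),q.min(0).round(1),q.max(0).round(1),q.mean(0).round(1))
a=np.r_[apex+u*(e+37.5),6]/1000; print("mouth",a)
for nm,g in(("mouth",a),("behind",a)):print(nm,"travel cm for TCP z .010", (100*R.T@(np.r_[g[:2],.010]-p)).round(2))
```

```text
yaw 16.95192104600129 apex [ 729.67664195 -176.49863512]
near end -241.84161770394488
5 1 32.8 52.5 | 5 -1 32.5 52.5 | 
20 1 30.3 49.7 | 20 -1 29.6 49.9 | 
35 1 27.1 47.2 | 35 -1 27.4 47.7 | 
50 1 24.8 44.7 | 50 -1 24.7 44.4 | 
65 1 22.5 42.0 | 65 -1 22.0 41.6 | 
80 1 19.5 39.6 | 80 -1 20.1 39.4 | 
95 1 16.7 36.5 | 95 -1 16.8 36.4 | 
plate near -243.16982022289386 6.451196763942013
-34 396 [  9.3 -15.1 -34. ] [ 26.8  16.1 -26. ] [ 19.1   0.4 -30.1]
-24 281 [  3.  -11.8 -23.9] [ 29.9  13.6 -10. ] [ 21.3   0.5 -16.5]
mouth [ 0.53421372 -0.23607834  0.006     ]
mouth travel cm for TCP z .010 [9.46 1.56 9.41]
behind travel cm for TCP z .010 [9.46 1.56 9.41]
```

arm_command --rows '[{"travel": [3, 0.5, 0], "roll": 0, "fingers": 0}, {"travel": [6, 1, 0], "roll": 0, "fingers": 0}, {"travel": [9, 1.5, 0], "roll": 0, "fingers": 0}, {"travel": [9.4, 1.55, 2], "roll": 0, "fingers": 0}, {"travel": [9.4, 1.55, 4], "roll": 0, "fingers": 0}, {"travel": [9.4, 1.55, 6], "roll": 0, "fingers": 0}, {"travel": [9.4, 1.55, 6.5], "roll": 0, "fingers": 0}, {"travel": [9.4, 1.55, 6.5], "roll": 0, "fingers": 0}]'

```text
time_s: 11.95
tcp_pos: [0.5326, -0.2366, 0.0381]
ee_rot: [[0.956, 0.293, -0.002], [0.293, -0.956, 0.0], [-0.002, -0.001, -1.0]]
wrist_force: [-0.8, -0.6, -1.7]
gripper_width: 0.157
```

arm_command --rows '[{"travel": [0, 0, 1], "roll": 0, "fingers": 0}, {"travel": [0, 0, 2], "roll": 0, "fingers": 0}, {"travel": [0, 0, 2.5], "roll": 0, "fingers": 0}, {"travel": [0, 0, 2.9], "roll": 0, "fingers": 0}, {"travel": [0, 0, 2.9], "roll": 0, "fingers": 0}, {"travel": [0, 0, 2.9], "roll": 0, "fingers": 0}]'

```text
time_s: 12.55
tcp_pos: [0.5332, -0.2372, 0.0102]
ee_rot: [[0.956, 0.292, 0.001], [0.292, -0.956, -0.0], [0.001, 0.001, -1.0]]
wrist_force: [-0.6, -0.2, -0.6]
gripper_width: 0.158
```

Run:
```python
from h import *
s=sense();im,d=capture("wrist");im2,_=capture("scene");save("i",np.hstack([cv2.resize(im[130:330,180:380],(400,400)),cv2.resize(im2[260:360,80:210],(400,308))[:400] if 0 else cv2.resize(im2[235:365,80:210],(400,400))]))
print(s["tcp_pos"],s["wrist_force"],s["gripper_width"])
```

```text
[ 0.53321036 -0.23724601  0.01020681] [-0.63047317 -0.15489887 -0.58092466] 0.15801695334334492
```

View pics/i.png

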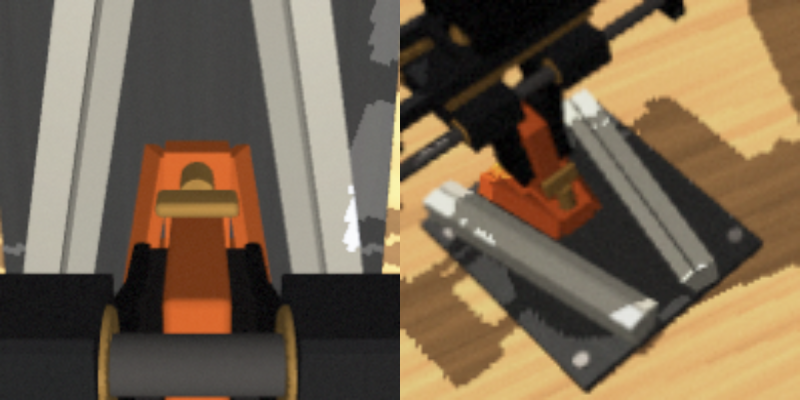

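The foot sits centred between the rails, with the weight nearly taken up. Press down 1 mm, check the force, then slide.

arm_command --rows '[{"travel": [0, -0.1, 0.1], "roll": 0, "fingers": 0}, {"travel": [0, -0.1, 0.1], "roll": 0, "fingers": 0}, {"travel": [0, -0.1, 0.1], "roll": 0, "fingers": 0}]'

```text
time_s: 12.95
tcp_pos: [0.5333, -0.237, 0.0102]
ee_rot: [[0.956, 0.293, 0.002], [0.293, -0.956, -0.002], [0.001, 0.002, -1.0]]
wrist_force: [-1.0, -2.8, 6.2]
gripper_width: 0.155
```

arm_command --rows '[{"travel": [1, 0, 0], "roll": 0, "fingers": 0}, {"travel": [2.2, 0, 0], "roll": 0, "fingers": 0}, {"travel": [3.4, 0, 0], "roll": 0, "fingers": 0}, {"travel": [4.6, 0, 0], "roll": 0, "fingers": 0}, {"travel": [5.4, 0, 0], "roll": 0, "fingers": 0}, {"travel": [6, 0, 0], "roll": 0, "fingers": 0}, {"travel": [6, 0, 0], "roll": 0, "fingers": 0}]'

```text
time_s: 13.65
tcp_pos: [0.5909, -0.2187, 0.0102]
ee_rot: [[0.956, 0.293, 0.001], [0.293, -0.956, -0.001], [0.001, 0.001, -1.0]]
wrist_force: [-1.4, -0.2, 7.1]
gripper_width: 0.155
```

arm_command --rows '[{"travel": [0.4, 0, 0], "roll": 0, "fingers": 0}, {"travel": [0.8, 0, 0], "roll": 0, "fingers": 0}, {"travel": [1.1, 0, 0], "roll": 0, "fingers": 0}, {"travel": [1.1, 0, 0], "roll": 0, "fingers": 0}]'

```text
time_s: 14.05
tcp_pos: [0.6005, -0.2157, 0.0102]
ee_rot: [[0.956, 0.293, 0.0], [0.293, -0.956, -0.001], [-0.0, 0.001, -1.0]]
wrist_force: [-2.7, -0.6, 5.8]
gripper_width: 0.159
```

arm_command --rows '[{"travel": [0.2, 0, 0], "roll": 0, "fingers": 0}, {"travel": [0.4, 0, 0], "roll": 0, "fingers": 0}, {"travel": [0.4, 0, 0], "roll": 0, "fingers": 0}]'

```text
time_s: 14.35
tcp_pos: [0.6021, -0.2149, 0.0102]
ee_rot: [[0.956, 0.292, -0.004], [0.292, -0.956, -0.001], [-0.004, -0.001, -1.0]]
wrist_force: [-7.2, -1.7, 9.0]
gripper_width: 0.163
```

arm_command --rows '[{"travel": [0.15, 0, 0], "roll": 0, "fingers": 0}, {"travel": [0.3, 0, 0], "roll": 0, "fingers": 0}, {"travel": [0.3, 0, 0], "roll": 0, "fingers": 0}]'

```text
time_s: 14.65
tcp_pos: [0.602, -0.2149, 0.0102]
ee_rot: [[0.956, 0.292, -0.01], [0.292, -0.957, -0.001], [-0.01, -0.002, -1.0]]
wrist_force: [-11.5, -3.9, 13.0]
gripper_width: 0.155
```

arm_command --rows '[{"travel": [0.15, 0, 0], "roll": 0, "fingers": 0}, {"travel": [0.3, 0, 0], "roll": 0, "fingers": 0}, {"travel": [0.3, 0, 0], "roll": 0, "fingers": 0}]'

```text
time_s: 14.95
tcp_pos: [0.6019, -0.2148, 0.0101]
ee_rot: [[0.957, 0.291, -0.016], [0.291, -0.957, -0.001], [-0.016, -0.004, -1.0]]
wrist_force: [-16.5, -5.6, 15.4]
gripper_width: 0.157
```

Run:
```python
from h import *
s=sense();im,d=capture("wrist");P=cloud("wrist",d,s);im2,_=capture("scene");save("k",np.hstack([cv2.resize(im[100:300,180:380],(400,400)),cv2.resize(im2[235:365,90:220],(400,400))]))
print(s["tcp_pos"],s["wrist_force"],s["ee_rot"],s["time_s"])
```

```text
[ 0.60193066 -0.21481412  0.01012436] [-16.50489812  -5.62982405  15.41743918] [[ 0.95652414  0.2911994  -0.01626296]
 [ 0.29121876 -0.95665571 -0.001217  ]
 [-0.01591244 -0.00357199 -0.99986701]] 14.95
```

View pics/k.png

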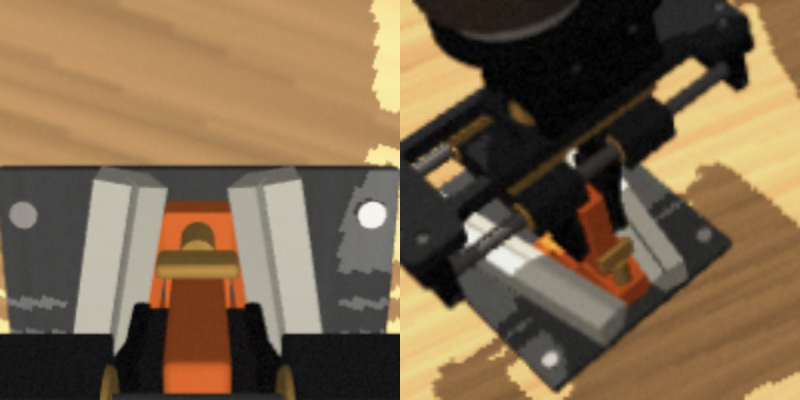

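Wedged symmetrically between both rails at about 17 N. Next: relax the push, open, and withdraw straight up.

arm_command --rows '[{"travel": [-0.3, 0, 0], "roll": 0, "fingers": 0}, {"travel": [-0.6, 0, -0.05], "roll": 0, "fingers": 0}, {"travel": [-0.6, 0, -0.05], "roll": 0, "fingers": 0}]'

```text
time_s: 15.35
tcp_pos: [0.6024, -0.2148, 0.0101]
ee_rot: [[0.956, 0.292, -0.003], [0.292, -0.956, -0.0], [-0.003, -0.001, -1.0]]
wrist_force: [-5.0, -1.1, 7.3]
gripper_width: 0.159
```

arm_command --rows '[{"travel": [0, 0, 0], "roll": 0, "fingers": 60}, {"travel": [0, 0, 0], "roll": 0, "fingers": 60}, {"travel": [0, 0, 0], "roll": 0, "fingers": 60}, {"travel": [0, 0, 0], "roll": 0, "fingers": 60}, {"travel": [0, 0, 0], "roll": 0, "fingers": 60}, {"travel": [0, 0, 0], "roll": 0, "fingers": 60}, {"travel": [0, 0, 0], "roll": 0, "fingers": 60}]'

```text
time_s: 16.05
tcp_pos: [0.6043, -0.2141, 0.0093]
ee_rot: [[0.956, 0.292, 0.0], [0.292, -0.956, 0.0], [0.0, -0.0, -1.0]]
wrist_force: [-0.3, 0.1, -0.1]
gripper_width: 0.588
```

arm_command --rows '[{"travel": [0, 0, -1], "roll": 0, "fingers": 60}, {"travel": [0, 0, -3], "roll": 0, "fingers": 60}, {"travel": [0, 0, -6], "roll": 0, "fingers": 60}, {"travel": [0, 0, -9], "roll": 0, "fingers": 60}, {"travel": [-3, 0, -12], "roll": 0, "fingers": 60}, {"travel": [-6, 0, -12], "roll": 0, "fingers": 60}, {"travel": [-8, 0, -12], "roll": 0, "fingers": 60}, {"travel": [-8, 0, -12], "roll": 0, "fingers": 60}]'

```text
time_s: 16.85
tcp_pos: [0.5257, -0.2381, 0.1309]
ee_rot: [[0.957, 0.291, 0.001], [0.291, -0.957, 0.0], [0.001, 0.0, -1.0]]
wrist_force: [0.9, 0.1, -0.1]
gripper_width: 0.599
```

Run:
```python
from h import *
im,d,P,s=orange((.602,-.215),.075); print(s["tcp_pos"],s["wrist_force"],s["time_s"],s["gripper_width"])
hsv=cv2.cvtColor(im,cv2.COLOR_RGB2HSV)
m=(d>0)&(hsv[...,0]<20)&(hsv[...,1]>150)&(P[...,2]>.068)&(P[...,2]<.085)&(abs(P[...,0]-.6)<.06)&(abs(P[...,1]+.215)<.06)
q=P[m]; print(m.sum(),q.mean(0),cv2.minAreaRect(q[:,:2].astype(np.float32)*1000))
g=q.mean(0)[:2]*1000-np.array([534.2,-236.1]);u=np.array([.9565,.2916]);print("from mouth est",g@u,g@np.array([-u[1],u[0]]))
save("m",im)
for n in("scene",):
    capture(n);print([(np.round(r["position"],3),r["p"]) for r in search_frame(n,"bit_carrier_grip")])
```

```text
zmax 0.27505105238090233
top 5939 [ 0.56222438 -0.24107584] ((548.9344482421875, -221.15847778320312), (102.68828582763672, 107.53080749511719), 54.02497100830078) 0.22845394817129708
foot 1180 [ 0.59505406 -0.21708842] ((601.9508666992188, -214.4267578125), (59.9949951171875, 37.882076263427734), 18.37297821044922) 0.019066488106593595
[ 0.52571736 -0.23809367  0.13091306] [ 0.8793028   0.14697916 -0.06802945] 16.85 0.5986959798797116
899 [ 0.60316696 -0.21513741  0.07636408] ((602.9553833007812, -214.96759033203125), (29.23697280883789, 13.536378860473633), 17.29250144958496)
from mouth est 72.07958718395025 -0.06004982026000182
[(array([0.535, 0.262, 0.023]), 0.73)]
```

View pics/m.png

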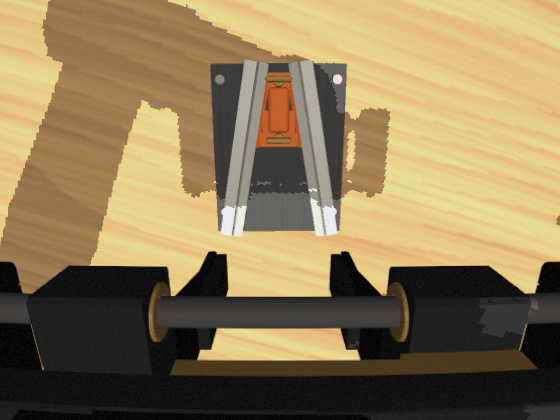

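The picture shows the carrier upright and centred in the narrow end at (278,108), with the gripper clear of it. Handing in.

```bash
python3 -c "
from station import *
print(finish_job())"
```

```text
the job is handed in; nothing more can be done
None
```

The orange carrier is wedged in the narrow end of the dock and released. I handed the job in at about 17 s of the 38 s allowed; no verdict was reported.

**What I did:** I set the foot down flat in the wide end with the narrow end leading. Then I slid it along the way until the push reached about 17 N, eased off, opened the fingers and withdrew upwards.

**Last checks:**
- **Height and heading:** the fin top is at 76 mm, as expected when the foot is flat on the floor. The heading is 17.3°, against 17.0° for the way.
- **Position:** it sits less than 1 mm off the centre-line and about 72 mm beyond my estimate of the wide-end point, so about 3 mm short of the nominal 75 mm. I took the wide-end point as 37.5 mm in from the plate's near edge, so the 72 mm figure depends on that guess.
- **Gripper:** it is clear of everything, and the wrist force reads about zero.
- **Blue carrier:** the network found it at (0.535, 0.262), against (0.536, 0.260) at the start, so it has not moved.

**What failed or disagreed:**
- **Grasp:** the first two tries closed on nothing. The fingertips are about 30 mm behind the reported TCP, not 11 mm ahead as stated, so the whole gripper sits about 41–44 mm further back. I measured this with the wrist camera and went lower to grip.
- **Pictures:** I viewed 10, against the planned 8.

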